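Put the kickstand down and hold the bike frame upright

TASK

The child's bike frame on the bench is leaning on its one remaining training wheel. Swing its new kickstand fully down until the spring snaps over centre and keeps it there; then grip the frame by its top tube, bring it upright and finish while still holding it there, so that it leans on neither the training wheel nor the kickstand and the training wheel can be unbolted. Leave the parts and tools lying on the bench where they are.

Things in the scene. Friction and masses are not known exactly. Their poses are not given: they have to be found in the camera images.
- channel: Low steel U-channel, 69 wide, 800 long, 18 high, bolted to the bench; the tyres stand in it, so the bike can only tip sideways, about the tipping line. Origin on the bench between its walls, under the cranks; y points to the bike's front, x to its right (away from the robot), z up; yaw up to 0.18. BIKE FRAME below: these axes, origin 3 mm higher, on the tipping line, tipped with the bike.
- bike (a joint): Lean of the bike about the tipping line (rad): 0 upright; positive leans away from the robot; 0.18 rests on the training wheel (start); -0.18 would rest on the lowered kickstand. About 4 kg, centre 0.18 m up: it falls back unless held; some 4 N at the top tube pull it up. No saddle or handlebar; 304 mm wheels, 43 wide, at BIKE FRAME y -260 (rear) and 340; left pedal at (-126, 85, 155) mm.
- top_tube: Top tube of the frame, a round white bar of 30 mm diameter and 340 mm length, rising 16 degrees to the front; the place to hold. Origin on its axis 30 mm behind mid-length, at BIKE FRAME (0, 72, 323) mm; its y axis runs along it to the front. 110 mm of bare tube lie behind and 170 mm ahead of the origin.
- kickstand (a joint): Angle of the kickstand (rad): 0 folded up, pointing to the rear beside the wheel (start); 1.70 fully down at its stop. A spring holds it at either end and goes over centre near 0.8: beyond about 0.9 it snaps down by itself. Some 5 N pressed 100 mm from the pivot start it moving.
- stand_pivot (a point): Pivot of the kickstand, on the bike's left side (facing the robot) behind the bottom bracket, at BIKE FRAME (-54, -60, 148) mm. The leg turns about the axis (0.969, 0.097, -0.227) of the BIKE FRAME, right-handed for a growing angle: its end goes down, then forward, and outward to the robot.
- stand_leg (a point): Point on the axis of the kickstand's leg, 100 mm from the pivot; folded up, it lies from there in BIKE FRAME direction (-0.151, -0.985, 0.080). The leg is a 14 mm round aluminium bar, its rubber foot 19 mm thick from 106 to 147 mm. The foot hangs clear of the bench while the bike is upright or leans on the training wheel.
- trainer: The other training wheel, taken off, lying on the bench beyond the bike: 100 mm wheel, 45 high, with a steel arm. Origin under the wheel's centre. To be left alone.
- saddle: Black saddle, 130 wide, 235 long, 57 high, lying on its steel rails on the bench between robot and bike at the robot's right. Origin under its wide part. To be left alone.
- spanner: Spanner, 170 long, lying on the bench between robot and bike, towards the bike's front. To be left alone.

How it is judged:
On the way, in this order (a step that is already met when the one before it is completed fails the run):
1. the kickstand is fully down past its centre and stays there (value of joint kickstand above 1.55 rad), for 0.3 s.
2. the frame, gripped by its top tube, has been brought upright (value of joint bike between -0.06 and 0.06 rad and contact force between the fingers and top_tube above 5 N), for 0.3 s.
At the end, for the whole second after the job is handed in: The program has ended with the fingers still gripping the top tube (more than 5 N on it) and the frame at rest upright, within 0.06 rad (3.4 degrees), so that neither training wheel nor kickstand carries it; the kickstand is down at its stop (over 1.55 rad) (all of step 2 and value of joint kickstand above 1.55 rad and velocity of joint bike between -0.1 and 0.1 rad/s); the arm keeps its last pose, push and grip.
It fails at once if a part or tool lying on the bench is moved by more than 30 mm (distance of any of trainer, saddle, spanner from where it was at the start of the episode above 0.03 m).
It also fails if it takes over 51 s, if anything falls off the work surface, if the arm or the gripper's body presses on something with over 40 N, if the wrist force passes 120 N, or if a joint passes its speed limit or range.

ROBOT

A 6-joint arm with a two-finger parallel gripper is mounted at the origin on the work surface. World frame = base frame: x ahead of the robot, y to its left, z up, the work surface at z = 0. Lengths are in m, angles in rad, forces in N, time in s.
With the tool pointing down it reaches from about 0.2 to 0.875 m from the base axis. Payload 3.4 kg.
Tool frame: the origin (TCP) lies on the centre line of the jaws, within the pads' length; the fingertips stand 25 mm ahead of it and the grasp point (between the pads) lies 6 mm ahead of it; z points along the fingers, y is the direction in which the jaws open and shut (so a half turn about z gives the same grasp; the last joint's range is limited). The gripper opens to 94 mm and grips with 3 to 60 N. Pads are 16 mm wide; open, the fingers measure 119 mm over their backs; the gripper's body (75 mm by 177 mm) begins 78 mm behind the grasp point.
Start: joints at [1.047, 0.276, 1.505, -0, 1.361, -0.121], TCP at [0.225, 0.529, 0.23] pointing down, gripper open.
Joint ranges: [-2.89, 2.89], [-0.75, 2.08], [0.22, 2.7], [-1.18, 4.32], [0.11, 2.71], [-2.7, 2.7]. Speed limits (rad/s): [2.57, 2.57, 3.14, 3.14, 3.14, 3.14].

INTERFACE

Orientations are given as a unit quaternion [w, x, y, z].
In Python, from rig import get_state, vision, bot, finder gives the robot as it stands.
- The arm moves only by the tool move_arm, never from a script. Its argument "steps" is a list of rows, each an object with "delta_pos": the shift along the tool's x, y, z in cm, a list of three; "roll": the turn about the tool's z in degrees; "gripper": the finger opening in cm, from 0 to 9.4. In form: [{"delta_pos": [x, y, z], "roll": roll, "gripper": gripper}, ...]. A call has 1 to 5 rows; each row is the pose to reach, as a shift and turn from the pose commanded when the call began, along the tool's axes at that moment; what a row does not reach only later rows make up. A row lasts 1/12 s, in which the tool goes at most 41.7 mm and 7.16 degrees, less where a joint would pass 70% of its speed; a pose out of reach is approached as far as the arm can. A call with a gripper value outside its range is refused whole. The fingers move at their own pace and stop on an object; "squeeze" is the grip in N (left out, the last holds). Time passes only in rows, so rows that repeat a pose let the fingers close. It gives the time, the measured TCP pose, the force and the opening at its end, in the units of the state.
- get_state(): the state, without advancing time (a new reading comes with each control period).
- vision.capture(name): name is "scene" or "side" or "wrist"; returns the picture (480x640x3 uint8, blue, green, red); there is no depth.
- vision.camera_info(name): a dict with "intrinsics" (3x3 intrinsics, pixels), "R" (3x3) and "t" (3): a world point X has camera coordinates R X + t; the wrist camera has in their place "tool_from_camera" (4x4, takes a point from camera to tool coordinates, whose origin is the TCP and whose axes are the flange's). Camera axes: x right, y down, z forward; pixel columns grow to the right and rows downward; lengths in m; the calibration is good to about 2 mm. A picture is of the moment at which its call begins: read the wrist's pose just before it. camera_info takes no time and is no camera call.
- bot.close_job(): hands the job in, once; it reports no verdict.
Trained networks look in the newest picture that a camera, given by its name, has taken for a name from the list of things; names that differ only in an ending like _2 or _b are one class to them, and where a whole thing is asked for, a point or a joint stands for the part that bears it (a point fixed in the world has none). Each returns a list of dicts, best first, with "confidence" (0 to 1); they miss things now and then, are a little off and sometimes report something else, mostly with a low value. They report only what shows in the picture. A call takes as long as a camera call.
- finder.outline_of(camera, target): "region" (480x640 bool, what is visible of it) and "box" ([left, top, right, bottom] in pixels, round what is visible of it).
- finder.place_of(camera, target): "centre" ([column, row] in pixels: a listed point, or the origin of a listed thing).
The state is a dict: "time_s": time; "joint_positions": joint angles; "dq": joint speeds; "joint_efforts": joint torques, N m; "tool_pos": TCP position; "tcp_rot": TCP orientation; "ft_force": force on the tool from outside, world axes, zero at the start; "ft_torque": the same for the moment, N m; "opening": opening from 0.0 (shut) to 1.0 (fully open).
Only numpy, scipy, OpenCV 4.12 (cv2) and the standard library are available. Lean on these libraries where they do the work, as an engineer would, in place of code of your own. Each camera call takes 0.05 s, during which the arm holds its last target.

## Working session

There is one attempt and no reset: what is moved stays moved. The work goes in short steps, Python scripts to look and compute and a tool call to move; the robot and the scene stay as the last step left them, time stands still between calls to the robot, and variables do not carry over. Pictures are saved under pics/ and viewed, and the job is handed in when it is done.

Besides the shell and the picture viewer there is one more tool, called after ">>>" by a JSON object that holds its "method" and its "body". move_arm: Moves the arm, as the interface text tells. Its arguments: {"type":"object","properties":{"steps":{"type":"array"},"squeeze":{"type":"number"}},"required":["steps"]}

```bash
mkdir -p pics; ls
python3 - <<'E'
from rig import get_state, vision, bot, finder
import cv2, numpy as np
s=get_state()
for k,v in s.items(): print(k,np.round(v,4))
for n in ["scene","side","wrist"]:
    im=vision.capture(n); cv2.imwrite(f"pics/{n}0.png",im)
    ci=vision.camera_info(n)
    for k,v in ci.items(): print(n,k,np.round(v,4).tolist() if not isinstance(v,str) else v)
    for t in ["channel","top_tube","stand_pivot","stand_leg","bike","saddle","spanner","trainer"]:
        r=finder.place_of(n,t)
        print(n,t,[(np.round(x["centre"],1).tolist(),round(x["confidence"],2)) for x in r[:2]])
E
```

```text
pics
time_s 0.0
joint_positions [ 1.047   0.2766  1.5062 -0.      1.3607 -0.1211]
dq [-0.0011 -0.0006 -0.0001 -0.0004 -0.0002 -0.0012]
joint_efforts [ 2.10000e-03 -4.04583e+01 -2.37231e+01  7.04000e-02  3.42000e-02
 -1.00000e-04]
tool_pos [0.2251 0.5285 0.2296]
tcp_rot [-3.000e-04  2.000e-01  9.798e-01 -9.000e-04]
ft_force [ 0.2974 -0.7169  0.2086]
ft_torque [ 0.0381  0.0344 -0.044 ]
opening 0.9989
scene intrinsics [[509.3617, 0.0, 315.3533], [0.0, 509.3617, 238.3197], [0.0, 0.0, 1.0]]
scene R [[0.7146, -0.6996, 0.0053], [-0.661, -0.6776, -0.3224], [0.2291, 0.2269, -0.9466]]
scene t [-0.4323, 0.3629, 1.2817]
scene channel [([268.9, 241.0], 0.7)]
scene top_tube [([255.7, 152.3], 0.9), ([307.5, 393.9], 0.31)]
scene stand_pivot [([265.5, 240.7], 0.95)]
scene stand_leg [([287.3, 279.9], 0.95)]Traceback (most recent call last):
  File "<stdin>", line 10, in <module>
ValueError: it knows: channel, saddle, spanner, stand_leg, stand_pivot, top_tube, trainer
```

Run:
```python
from rig import get_state, vision, bot, finder
import cv2, numpy as np
for n in ["side","wrist"]:
    im=vision.capture(n); cv2.imwrite(f"pics/{n}0.png",im)
    ci=vision.camera_info(n)
    for k,v in ci.items(): print(n,k,np.round(v,4).tolist())
    for t in ["channel","top_tube","stand_pivot","stand_leg"]:
        r=finder.place_of(n,t)
        print(n,t,[(np.round(x["centre"],1).tolist(),round(x["confidence"],2)) for x in r[:2]])
print(get_state()["time_s"])
```

```text
side intrinsics [[474.3045, 0.0, 324.8401], [0.0, 474.3045, 243.1466], [0.0, 0.0, 1.0]]
side R [[0.2419, -0.9703, 0.0013], [-0.9145, -0.2284, -0.334], [0.3244, 0.0796, -0.9426]]
side t [-0.1932, 0.5344, 0.9617]
side channel [([265.1, 278.9], 0.86)]
side top_tube [([222.3, 190.1], 0.68)]
side stand_pivot [([278.2, 279.5], 0.68)]
side stand_leg [([319.4, 303.5], 0.71)]
wrist intrinsics [[332.2065, 0.0, 318.7216], [0.0, 332.2065, 240.8869], [0.0, 0.0, 1.0]]
wrist tool_from_camera [[-0.0003, -0.9713, -0.238, 0.0679], [1.0, -0.0003, 0.0002, 0.001], [-0.0003, -0.238, 0.9713, -0.1546], [0.0, 0.0, 0.0, 1.0]]
wrist channel []
wrist top_tube []
wrist stand_pivot []
wrist stand_leg []
0.75
```

View pics/scene0.png

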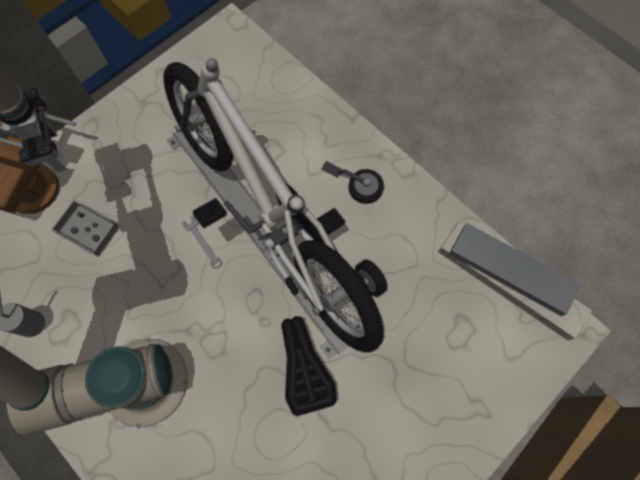

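View pics/side0.png

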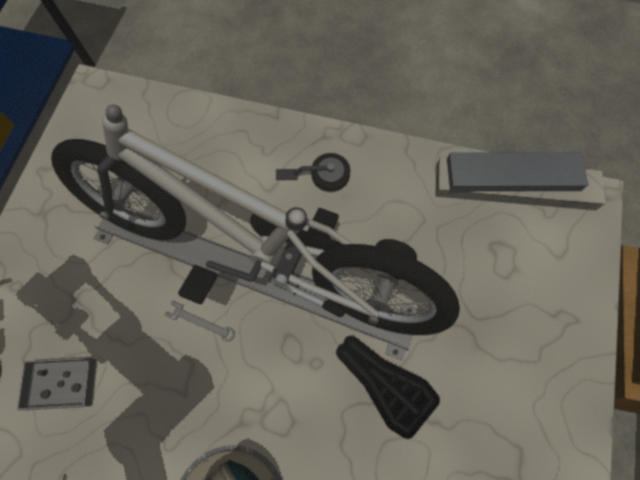

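View pics/wrist0.png

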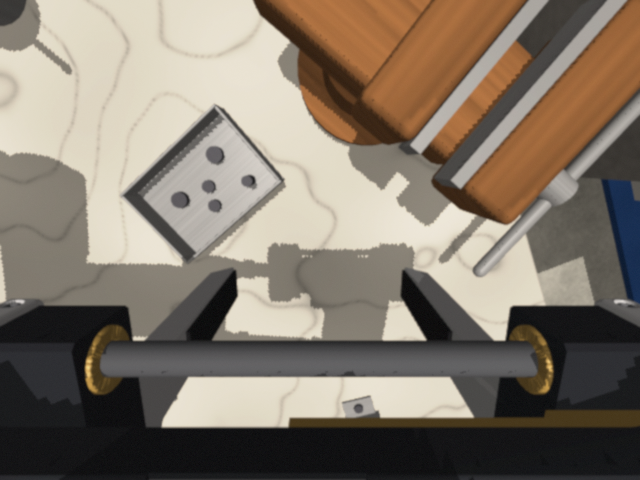

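```bash
cat > h.py <<'E'
import numpy as np, cv2, json
from scipy.optimize import least_squares
from scipy.spatial.transform import Rotation as Ro
from rig import get_state, vision, bot, finder
AX=np.array([.969,.097,-.227]); AX/=np.linalg.norm(AX)
PIV=np.array([-54,-60,148])/1e3
D0=np.array([-.151,-.985,.080]); D0/=np.linalg.norm(D0)
def leg(th,r): return PIV+r*Ro.from_rotvec(AX*th).apply(D0)
TT=np.array([0,72,323])/1e3
def b2w(p,pose,lean=.18):
    x,y,yaw=pose
    q=Ro.from_euler('y',lean).apply(np.atleast_2d(p))+[0,0,.003]
    return (Ro.from_euler('z',yaw).apply(q)+[x,y,0]).squeeze()
def c2w(p,pose):
    x,y,yaw=pose
    return (Ro.from_euler('z',yaw).apply(np.atleast_2d(p))+[x,y,0]).squeeze()
def proj(n,X):
    ci=vision.camera_info(n); K=np.array(ci["intrinsics"])
    c=np.atleast_2d(X)@np.array(ci["R"]).T+np.array(ci["t"])
    u=c@K.T; return (u[:,:2]/u[:,2:]).squeeze()
E
python3 - <<'E'
from h import *
obs=[("scene","ch",268.9,241),("scene","tt",255.7,152.3),("scene","pv",265.5,240.7),("scene","lg",287.3,279.9),
("side","ch",265.1,278.9),("side","tt",222.3,190.1),("side","pv",278.2,279.5),("side","lg",319.4,303.5)]
def pts(p): return {"ch":c2w([0,0,0],p),"tt":b2w(TT,p),"pv":b2w(PIV,p),"lg":b2w(leg(0,.1),p)}
def f(p):
    P=pts(p); return np.concatenate([proj(n,P[k])-[u,v] for n,k,u,v in obs])
best=None
for y0 in (-.3,0,.3):
  s=least_squares(f,[.55,y0,0],loss="soft_l1",f_scale=2)
  if best is None or s.cost<best.cost: best=s
p=best.x
print(p,best.cost); print(f(p).reshape(-1,2).round(1))
for k,v in pts(p).items(): print(k,v.round(3))
json.dump(list(p),open("pose.json","w"))
for n in ("scene","side"):
    im=cv2.imread(f"pics/{n}0.png")
    def L(a,c):
        a,b=proj(n,a); cv2.circle(im,(int(a),int(b)),2,c,-1)
    for y in np.linspace(-.11,.17,15): L(b2w(TT+[0,y*np.cos(np.radians(16)),y*np.sin(np.radians(16))],p),(0,0,255))
    for r in np.linspace(0,.147,10): L(b2w(leg(0,r),p),(0,255,0))
    for y0 in (-.26,.34):
        for a in np.linspace(0,6.28,40): L(b2w([0,y0+.152*np.cos(a),.152+.152*np.sin(a)],p),(255,0,0))
    for yy in np.linspace(-.4,.4,20):
        for xx in (-.0345,.0345): L(c2w([xx,yy,.018],p),(0,255,255))
    cv2.imwrite(f"pics/{n}fit.png",im)
E
```

```text
[ 0.47700305  0.06370417 -0.13293874] 19.40012967855772
[[-2.8 -1.1]
 [ 0.6  2.2]
 [ 0.1  3.4]
 [-2.7 -2. ]
 [ 0.7 -0.4]
 [-1.1 -2.6]
 [ 0.3  0.8]
 [ 2.  -0.5]]
ch [0.477 0.064 0.   ]
tt [0.544 0.127 0.321]
pv [0.443 0.008 0.158]
lg [ 0.416 -0.088  0.169]
```

View pics/scenefit.png

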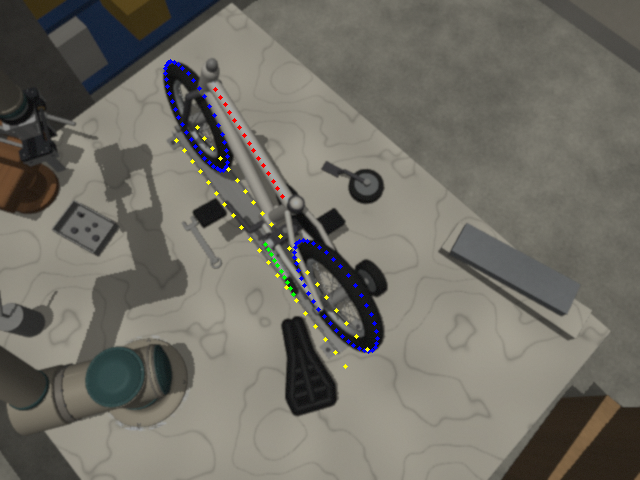

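View pics/sidefit.png

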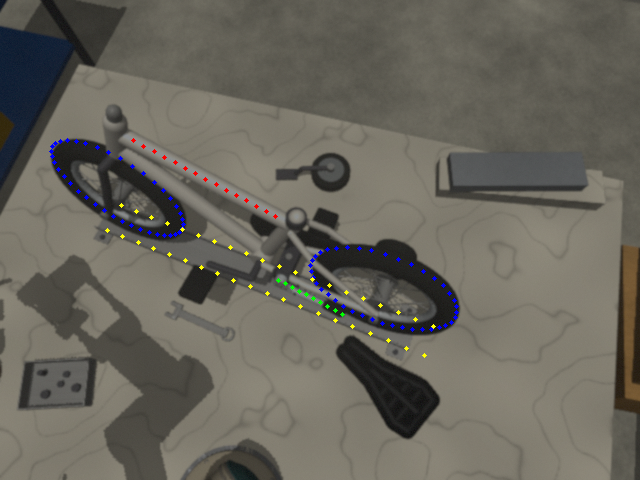

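```bash
python3 - <<'E'
from h import *
p=json.load(open("pose.json"))
for x in (-.03,-.04,-.05,-.06):
    print(x,[proj(n,b2w([x,-.26,.152],p)).round(0) for n in("scene","side")])
ci=vision.camera_info("scene")
def back(n,u,v,z):
    ci=vision.camera_info(n);K=np.array(ci["intrinsics"]);R=np.array(ci["R"]);t=np.array(ci["t"])
    d=R.T@np.linalg.inv(K)@[u,v,1];c=-R.T@t
    return c+d*(z-c[2])/d[2]
for a in [("scene",293,322,.05),("scene",290,340,.05),("scene",303,320,.05),("scene",217,265,.0),("side",345,342,.05),("side",235,333,0)]: print("saddle/spanner",a,back(*a).round(3))
by=np.array([np.sin(-p[2]),np.cos(p[2]),0]); bx=np.array([np.cos(p[2]),np.sin(p[2]),0])
for th in np.arange(0,1.75,.15):
    r=.08
    a=b2w(leg(th,r),p); b=b2w(leg(th,r+.001),p); d=(b-a)/.001
    e=b2w(leg(th+.01,r),p)-a; e/=np.linalg.norm(e)
    c=a-e*.007           # contact point on driven side
    tip=c-by*.0125       # finger centre when front edge touches
    foot=b2w(leg(th,.147),p)
    xb=(c-[p[0],p[1],0])@bx
    print(round(th,2),"leg",a.round(3),"tip",tip.round(3),"tcp z",round(tip[2]+.025,3),"foot",foot.round(3),"chan-x",xb.round(3))
E
python3 - <<'E'
import cv2
a=cv2.imread("pics/scene0.png")[190:360,210:400]
b=cv2.imread("pics/side0.png")[200:350,230:470]
cv2.imwrite("pics/za.png",cv2.resize(a,None,fx=3.4,fy=3.4,interpolation=2))
cv2.imwrite("pics/zb.png",cv2.resize(b,None,fx=3.2,fy=3.2,interpolation=2))
E
```

```text
-0.03 [array([323., 304.]), array([376., 305.])]
-0.04 [array([320., 306.]), array([374., 310.])]
-0.05 [array([317., 308.]), array([373., 314.])]
-0.06 [array([313., 311.]), array([371., 319.])]
saddle/spanner ('scene', 293, 322, 0.05) [ 0.37 -0.16  0.05]
saddle/spanner ('scene', 290, 340, 0.05) [ 0.333 -0.187  0.05 ]
saddle/spanner ('scene', 303, 320, 0.05) [ 0.391 -0.174  0.05 ]
saddle/spanner ('scene', 217, 265, 0.0) [0.333 0.104 0.   ]
saddle/spanner ('side', 345, 342, 0.05) [ 0.371 -0.151  0.05 ]
saddle/spanner ('side', 235, 333, 0) [0.337 0.096 0.   ]
0.0 leg [ 0.422 -0.069  0.167] tip [ 0.423 -0.081  0.173] tcp z 0.198 foot [ 0.404 -0.133  0.174] chan-x -0.035
0.15 leg [ 0.417 -0.068  0.156] tip [ 0.418 -0.082  0.162] tcp z 0.187 foot [ 0.396 -0.131  0.154] chan-x -0.039
0.3 leg [ 0.413 -0.065  0.146] tip [ 0.414 -0.08   0.152] tcp z 0.177 foot [ 0.387 -0.127  0.135] chan-x -0.044
0.45 leg [ 0.408 -0.061  0.136] tip [ 0.409 -0.077  0.142] tcp z 0.167 foot [ 0.38  -0.119  0.117] chan-x -0.049
0.6 leg [ 0.405 -0.055  0.127] tip [ 0.405 -0.072  0.132] tcp z 0.157 foot [ 0.373 -0.108  0.1  ] chan-x -0.053
0.75 leg [ 0.401 -0.048  0.118] tip [ 0.401 -0.065  0.123] tcp z 0.148 foot [ 0.366 -0.094  0.085] chan-x -0.058
0.9 leg [ 0.398 -0.039  0.111] tip [ 0.398 -0.057  0.115] tcp z 0.14 foot [ 0.361 -0.079  0.072] chan-x -0.062
1.05 leg [ 0.396 -0.03   0.105] tip [ 0.396 -0.048  0.108] tcp z 0.133 foot [ 0.357 -0.061  0.061] chan-x -0.066
1.2 leg [ 0.394 -0.019  0.101] tip [ 0.393 -0.038  0.103] tcp z 0.128 foot [ 0.354 -0.042  0.052] chan-x -0.069
1.35 leg [ 0.393 -0.008  0.097] tip [ 0.392 -0.027  0.099] tcp z 0.124 foot [ 0.352 -0.021  0.046] chan-x -0.072
1.5 leg [0.393 0.003 0.096] tip [ 0.391 -0.016  0.096] tcp z 0.121 foot [ 0.351 -0.     0.044] chan-x -0.074
1.65 leg [0.393 0.015 0.096] tip [ 0.391 -0.004  0.095] tcp z 0.12 foot [0.352 0.021 0.044] chan-x -0.076
```

View pics/za.png

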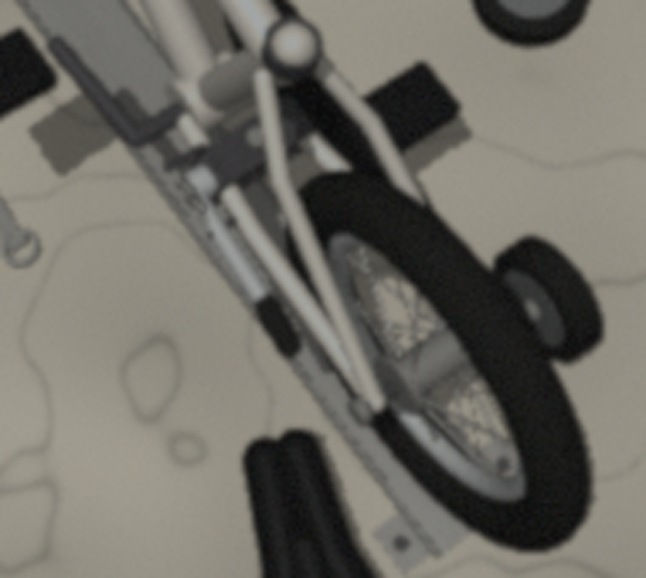

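View pics/zb.png

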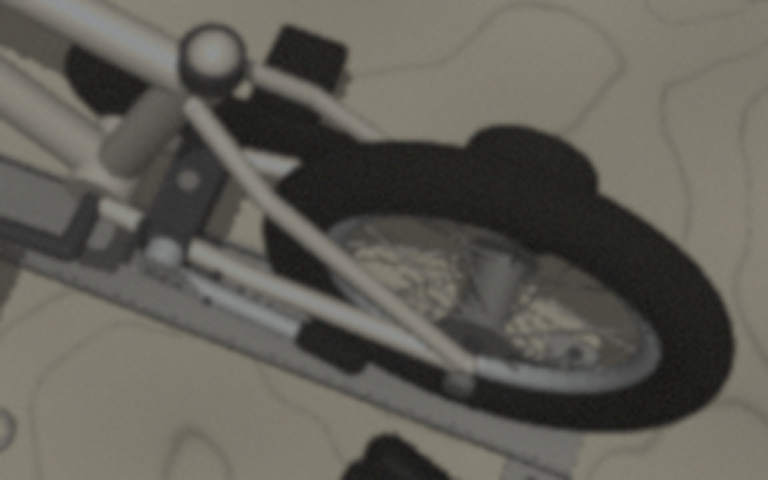

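```bash
cat >> h.py <<'E'
def togo(target,jawdir=None,s=None):
    s=s or get_state()
    w,x,y,z=s["tcp_rot"]; R=Ro.from_quat([x,y,z,w])
    d=R.inv().apply(np.array(target)-s["tool_pos"])*100
    roll=None
    if jawdir is not None:
        j=R.inv().apply(jawdir); a=np.degrees(np.arctan2(-j[0],j[1])); roll=(a+90)%180-90
    print("t",round(s["time_s"],2),"delta",d.round(2),"roll",None if roll is None else round(roll,1),"pos",np.round(s["tool_pos"],3),"F",np.round(s["ft_force"],1),"open",round(s["opening"],3))
E
python3 - <<'E'
from h import *
p=json.load(open("pose.json")); by=np.array([-np.sin(p[2]),np.cos(p[2]),0])
togo([.42,-.081,.30],by)
E
```

```text
t 0.75 delta [-41.81 -48.49  -6.95] roll -15.5 pos [0.225 0.529 0.231] F [-0.2  0.2  0.2] open 1.002
```

>>> {"method": "move_arm", "body": {"steps": [{"delta_pos": [0, 0, -4], "roll": -7, "gripper": 0}, {"delta_pos": [-2.5, -3, -7], "roll": -14, "gripper": 0}, {"delta_pos": [-5.2, -6, -7], "roll": -15.5, "gripper": 0}, {"delta_pos": [-7.8, -9, -7], "roll": -15.5, "gripper": 0}, {"delta_pos": [-10.4, -12, -7], "roll": -15.5, "gripper": 0}], "squeeze": 40}}

```text
time_s: 1.17
tool_pos: [0.2741, 0.3776, 0.3013]
tcp_rot: [0.001, 0.065, 0.998, 0.001]
ft_force: [1.1, -0.7, -0.2]
opening: 0.681
```

```bash
cat > g.py <<'E'
import sys
from h import *
p=json.load(open("pose.json")); by=np.array([-np.sin(p[2]),np.cos(p[2]),0])
togo([float(a) for a in sys.argv[1:4]],by)
E
python3 g.py .42 -.081 .30
```

```text
t 1.17 delta [-20.44 -43.57   0.1 ] roll 0.1 pos [0.274 0.378 0.301] F [ 1.1 -0.7 -0.2] open 0.681
```

>>> {"method": "move_arm", "body": {"steps": [{"delta_pos": [-1.5, -3.5, 0], "roll": 0, "gripper": 0}, {"delta_pos": [-3, -7, 0], "roll": 0, "gripper": 0}, {"delta_pos": [-4.5, -10.5, 0], "roll": 0, "gripper": 0}, {"delta_pos": [-6, -14, 0], "roll": 0, "gripper": 0}, {"delta_pos": [-7.5, -17.5, 0], "roll": 0, "gripper": 0}]}}

```text
time_s: 1.58
tool_pos: [0.3249, 0.1937, 0.3008]
tcp_rot: [0.001, 0.066, 0.998, 0.0]
ft_force: [1.0, -0.4, 0.0]
opening: 0.323
```

>>> {"method": "move_arm", "body": {"steps": [{"delta_pos": [-1.5, -3.5, 0], "roll": 0, "gripper": 0}, {"delta_pos": [-3, -7, 0], "roll": 0, "gripper": 0}, {"delta_pos": [-4.5, -10.5, 0], "roll": 0, "gripper": 0}, {"delta_pos": [-6, -14, 0], "roll": 0, "gripper": 0}, {"delta_pos": [-7.5, -17.5, 0], "roll": 0, "gripper": 0}]}}

```text
time_s: 2.0
tool_pos: [0.3762, 0.0102, 0.3009]
tcp_rot: [0.001, 0.066, 0.998, 0.0]
ft_force: [0.6, 0.1, 0.4]
opening: 0.005
```

```bash
python3 g.py .42 -.081 .23
```

```text
t 2.0 delta [-5.53 -8.47  7.09] roll 0.0 pos [0.376 0.01  0.301] F [0.6 0.1 0.4] open 0.005
```

>>> {"method": "move_arm", "body": {"steps": [{"delta_pos": [-1.8, -2.7, 0], "roll": 0, "gripper": 0}, {"delta_pos": [-3.6, -5.4, 0], "roll": 0, "gripper": 0}, {"delta_pos": [-5.4, -8.2, 2], "roll": 0, "gripper": 0}, {"delta_pos": [-5.4, -8.2, 5], "roll": 0, "gripper": 0}, {"delta_pos": [-5.4, -8.2, 5], "roll": 0, "gripper": 0}]}}

```text
time_s: 2.42
tool_pos: [0.4163, -0.0769, 0.246]
tcp_rot: [-0.005, 0.068, 0.998, 0.001]
ft_force: [-1.2, 0.7, -0.1]
opening: 0.001
```

```bash
python3 g.py .42 -.081 .215
python3 - <<'E'
from h import *
for n in("wrist","scene","side"):
    im=vision.capture(n); cv2.imwrite(f"pics/{n}1.png",im)
s=get_state()
print(s["tool_pos"],s["tcp_rot"])
# project leg into wrist
p=json.load(open("pose.json"))
w,x,y,z=s["tcp_rot"];R=Ro.from_quat([x,y,z,w])
ci=vision.camera_info("wrist");T=np.linalg.inv(np.array(ci["tool_from_camera"]));K=np.array(ci["intrinsics"])
im=cv2.imread("pics/wrist1.png")
def pw(X):
    c=T[:3,:3]@R.inv().apply(X-np.array(s["tool_pos"]))+T[:3,3]; u=K@c; return u[:2]/u[2]
for r in np.linspace(0,.147,10):
    a,b=pw(b2w(leg(0,r),p)); cv2.circle(im,(int(a),int(b)),2,(0,255,0),-1)
cv2.imwrite("pics/wrist1f.png",im)
E
```

```text
t 2.42 delta [-0.45 -0.37  3.09] roll -0.2 pos [ 0.416 -0.077  0.246] F [-1.2  0.7 -0.1] open 0.001
[ 0.41907877 -0.07606254  0.25125773] [2.45427147e-04 6.59331007e-02 9.97824008e-01 1.19798927e-04]
```

View pics/wrist1f.png

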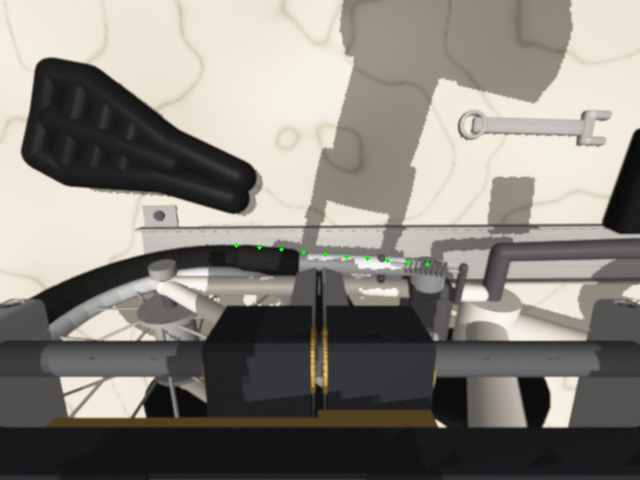

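View pics/side1.png

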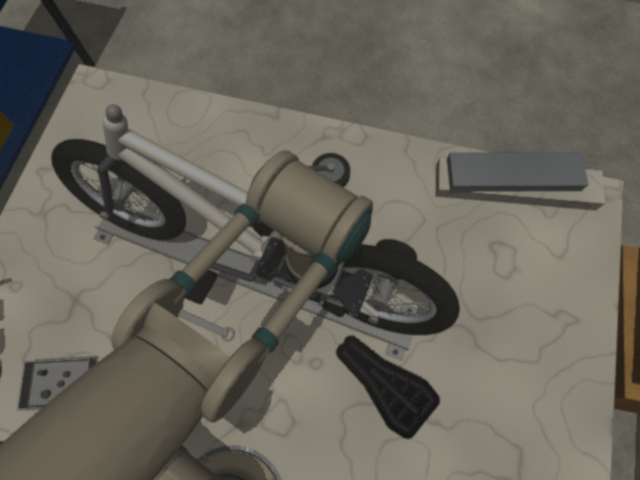

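View pics/scene1.png

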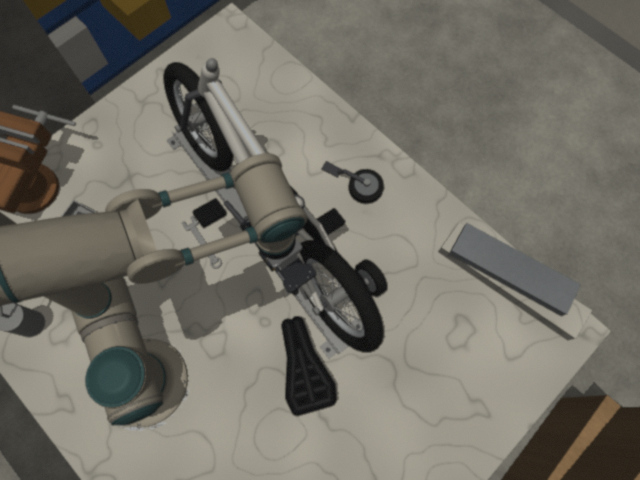

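```bash
cat >> h.py <<'E'
def wproj(s,X):
    w,x,y,z=s["tcp_rot"];R=Ro.from_quat([x,y,z,w])
    ci=vision.camera_info("wrist");T=np.linalg.inv(np.array(ci["tool_from_camera"]));K=np.array(ci["intrinsics"])
    c=T[:3,:3]@R.inv().apply(np.array(X)-np.array(s["tool_pos"]))+T[:3,3]; u=K@c; return u[:2]/u[2]
E
python3 - <<'E'
from h import *
s=get_state(); im=vision.capture("wrist"); p=json.load(open("pose.json"))
print(s["tool_pos"],s["tcp_rot"],s["ft_force"])
for t in ("stand_pivot","stand_leg"):
    print(t,[(np.round(r["centre"],1),round(r["confidence"],2)) for r in finder.place_of("wrist",t)[:2]])
print(wproj(s,b2w(PIV,p)),wproj(s,b2w(leg(0,.1),p)))
for r in np.linspace(0,.147,10):
    a,b=wproj(s,b2w(leg(0,r),p)); cv2.circle(im,(int(a),int(b)),1,(0,255,0),-1)
im=im[200:320,200:460]
cv2.imwrite("pics/wrist2f.png",cv2.resize(im,None,fx=3,fy=3,interpolation=2))
E
```

```text
[ 0.41907877 -0.07606254  0.25125773] [2.45427147e-04 6.59331007e-02 9.97824008e-01 1.19798927e-04] [ 0.24086138  0.17040854 -0.25818939]
stand_pivot [(array([424. , 271.7]), 0.61)]
stand_leg [(array([295.5, 253.6]), 0.56)]
[427.95361887 264.78713377] [300.95536508 251.83107543]
```

View pics/wrist2f.png

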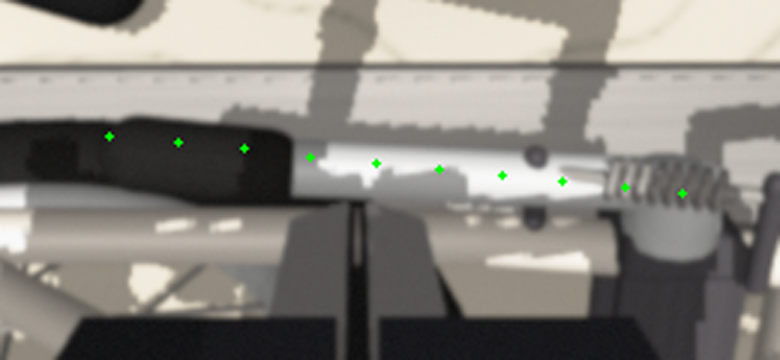

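```bash
for a in ".424 -.079 .215" ".424 -.079 .198" ".4195 -.079 .187" ".415 -.078 .177" ".4105 -.0745 .167" ".406 -.070 .157" ".4025 -.063 .148" ".399 -.055 .140" ".397 -.046 .133" ".394 -.036 .128"; do python3 g.py $a; done
```

```text
t 2.72 delta [-0.45 -0.25  3.72] roll 0.1 pos [ 0.42  -0.076  0.252] F [-0.6  0.2  0.4] open 0.004
t 2.72 delta [-0.44 -0.25  5.42] roll 0.1 pos [ 0.42  -0.076  0.252] F [-0.6  0.2  0.4] open 0.004
t 2.72 delta [ 0.01 -0.31  6.52] roll 0.1 pos [ 0.42  -0.076  0.252] F [-0.6  0.2  0.4] open 0.004
t 2.72 delta [ 0.47 -0.26  7.52] roll 0.1 pos [ 0.42  -0.076  0.252] F [-0.6  0.2  0.4] open 0.004
t 2.72 delta [0.96 0.02 8.51] roll 0.1 pos [ 0.42  -0.076  0.252] F [-0.6  0.2  0.4] open 0.004
t 2.72 delta [1.47 0.41 9.51] roll 0.1 pos [ 0.42  -0.076  0.252] F [-0.6  0.2  0.4] open 0.004
t 2.72 delta [ 1.91  1.06 10.41] roll 0.1 pos [ 0.42  -0.076  0.252] F [-0.6  0.2  0.4] open 0.004
t 2.72 delta [ 2.37  1.81 11.21] roll 0.1 pos [ 0.42  -0.076  0.252] F [-0.6  0.2  0.4] open 0.004
t 2.72 delta [ 2.68  2.68 11.91] roll 0.1 pos [ 0.42  -0.076  0.252] F [-0.6  0.2  0.4] open 0.004
t 2.72 delta [ 3.11  3.63 12.41] roll 0.1 pos [ 0.42  -0.076  0.252] F [-0.6  0.2  0.4] open 0.004
```

>>> {"method": "move_arm", "body": {"steps": [{"delta_pos": [-0.45, -0.25, 2.5], "roll": 0, "gripper": 0}, {"delta_pos": [-0.45, -0.25, 4.5], "roll": 0, "gripper": 0}, {"delta_pos": [-0.45, -0.25, 5.4], "roll": 0, "gripper": 0}, {"delta_pos": [-0.2, -0.3, 6.0], "roll": 0, "gripper": 0}, {"delta_pos": [0, -0.3, 6.5], "roll": 0, "gripper": 0}]}}

```text
time_s: 3.13
tool_pos: [0.4181, -0.0787, 0.1868]
tcp_rot: [-0.0, 0.065, 0.998, 0.0]
ft_force: [-3.6, 1.6, 9.5]
opening: 0.002
```

```bash
python3 g.py .4195 -.079 .187;python3 - <<'E'
from h import *
s=get_state(); im=vision.capture("wrist")
cv2.imwrite("pics/wrist3.png",im)
print(s["ft_force"])
E
```

```text
t 3.13 delta [-0.15 -0.01 -0.02] roll 0.1 pos [ 0.418 -0.079  0.187] F [-3.6  1.6  9.5] open 0.002
[-3.60722444  1.57247827  9.50620326]
```

View pics/wrist3.png

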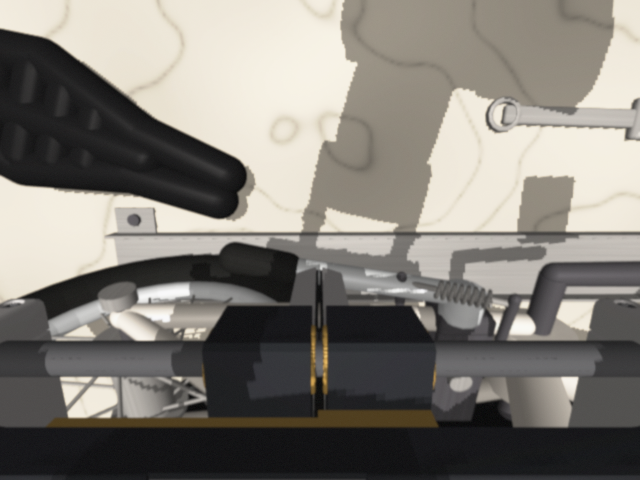

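>>> {"method": "move_arm", "body": {"steps": [{"delta_pos": [0.5, 0, 0.5], "roll": 0, "gripper": 0}, {"delta_pos": [0.8, 0.05, 1.0], "roll": 0, "gripper": 0}, {"delta_pos": [1.05, 0.2, 1.5], "roll": 0, "gripper": 0}, {"delta_pos": [1.3, 0.35, 2.1], "roll": 0, "gripper": 0}, {"delta_pos": [1.3, 0.35, 2.1], "roll": 0, "gripper": 0}]}}

```text
time_s: 3.6
tool_pos: [0.4073, -0.0738, 0.1659]
tcp_rot: [0.002, 0.066, 0.998, -0.0]
ft_force: [-0.1, 0.0, 2.4]
opening: 0.007
```

```bash
python3 g.py .4105 -.0745 .167;python3 - <<'E'
from h import *
s=get_state(); im=vision.capture("wrist")
cv2.imwrite("pics/wrist4.png",im)
E
```

```text
t 3.6 delta [-0.33 -0.03 -0.11] roll 0.1 pos [ 0.407 -0.074  0.166] F [-0.1  0.   2.4] open 0.007
```

View pics/wrist4.png

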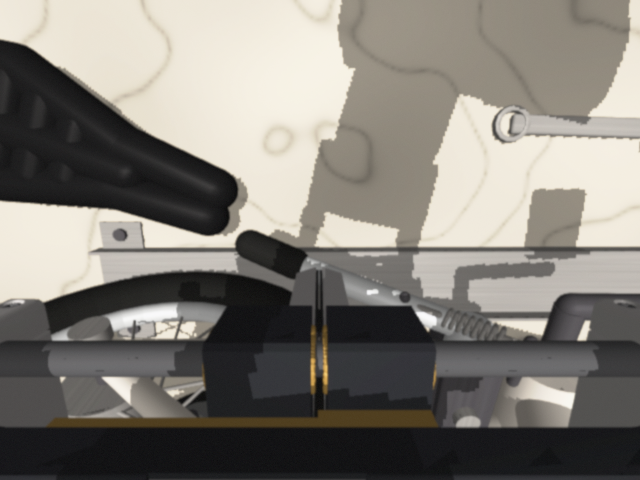

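>>> {"method": "move_arm", "body": {"steps": [{"delta_pos": [0.3, 0.2, 0.5], "roll": 0, "gripper": 0}, {"delta_pos": [0.5, 0.4, 1.0], "roll": 0, "gripper": 0}, {"delta_pos": [0.75, 0.75, 1.5], "roll": 0, "gripper": 0}, {"delta_pos": [1.0, 1.1, 2.0], "roll": 0, "gripper": 0}, {"delta_pos": [1.0, 1.1, 2.0], "roll": 0, "gripper": 0}]}}

```text
time_s: 4.07
tool_pos: [0.3965, -0.061, 0.1437]
tcp_rot: [-0.001, 0.066, 0.998, 0.0]
ft_force: [-0.4, 0.2, 0.4]
opening: 0.006
```

```bash
python3 g.py .399 -.055 .140;python3 - <<'E'
from h import *
s=get_state(); im=vision.capture("wrist")
cv2.imwrite("pics/wrist5.png",im)
E
```

```text
t 4.07 delta [-0.17  0.63  0.37] roll 0.1 pos [ 0.397 -0.061  0.144] F [-0.4  0.2  0.4] open 0.006
```

View pics/wrist5.png

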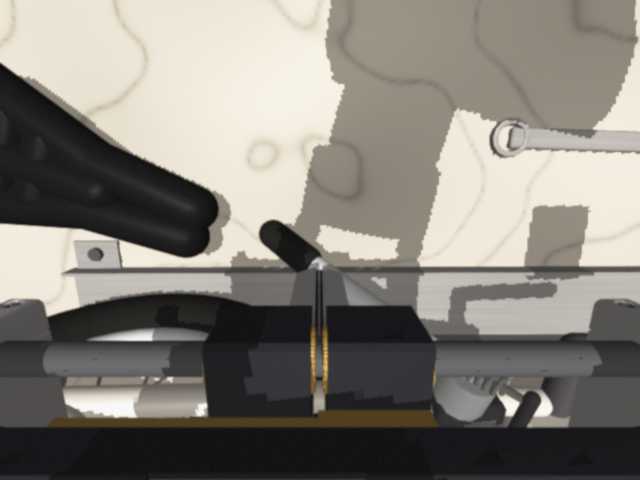

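>>> {"method": "move_arm", "body": {"steps": [{"delta_pos": [0.15, 0.6, 0.4], "roll": 0, "gripper": 0}, {"delta_pos": [0.35, 1.2, 0.8], "roll": 0, "gripper": 0}, {"delta_pos": [0.5, 1.8, 1.1], "roll": 0, "gripper": 0}, {"delta_pos": [0.7, 2.4, 1.4], "roll": 0, "gripper": 0}, {"delta_pos": [0.8, 3.0, 1.6], "roll": 0, "gripper": 0}]}}

```text
time_s: 4.53
tool_pos: [0.3932, -0.0302, 0.1278]
tcp_rot: [-0.001, 0.066, 0.998, 0.0]
ft_force: [-0.0, -0.6, -0.4]
opening: 0.003
```

```bash
python3 g.py .399 -.055 .140;python3 - <<'E'
from h import *
s=get_state(); im=vision.capture("wrist")
cv2.imwrite("pics/wrist6.png",im)
E
```

```text
t 4.53 delta [-0.91 -2.38 -1.22] roll 0.0 pos [ 0.393 -0.03   0.128] F [-0.  -0.6 -0.4] open 0.003
```

View pics/wrist6.png

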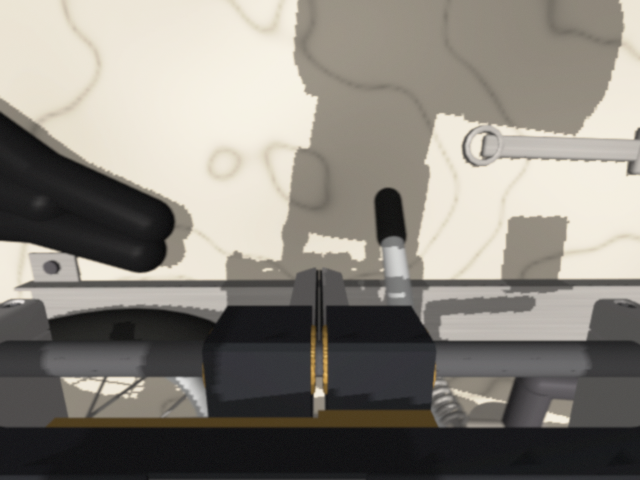

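>>> {"method": "move_arm", "body": {"steps": [{"delta_pos": [1.5, -1, -2], "roll": 0, "gripper": 0}, {"delta_pos": [3, -1, -5.5], "roll": 0, "gripper": 0}, {"delta_pos": [3, -1, -9.5], "roll": 0, "gripper": 0}, {"delta_pos": [3, -1, -13.5], "roll": 0, "gripper": 0}, {"delta_pos": [3, -1, -17.5], "roll": 0, "gripper": 0}]}}

```text
time_s: 5.0
tool_pos: [0.362, -0.0367, 0.3054]
tcp_rot: [0.0, 0.066, 0.998, 0.0]
ft_force: [0.8, -0.6, -0.2]
opening: 0.005
```

Run:
```python
from h import *
p=json.load(open("pose.json")); s=get_state(); print(np.round(s["joint_positions"],2),s["tool_pos"])
a=p[2]-.03
togo([.544,.127,.42],np.array([np.cos(a),np.sin(a),0]),s)
for n in("scene","side"):
    im=vision.capture(n); cv2.imwrite(f"pics/{n}2.png",im)
```

```text
[-0.29 -0.09  1.74  0.    1.49 -1.73] [ 0.3619541  -0.03667968  0.30538876]
t 5.0 delta [-15.9   18.62 -11.45] roll -88.2 pos [ 0.362 -0.037  0.305] F [ 0.8 -0.6 -0.2] open 0.005
```

View pics/side2.png

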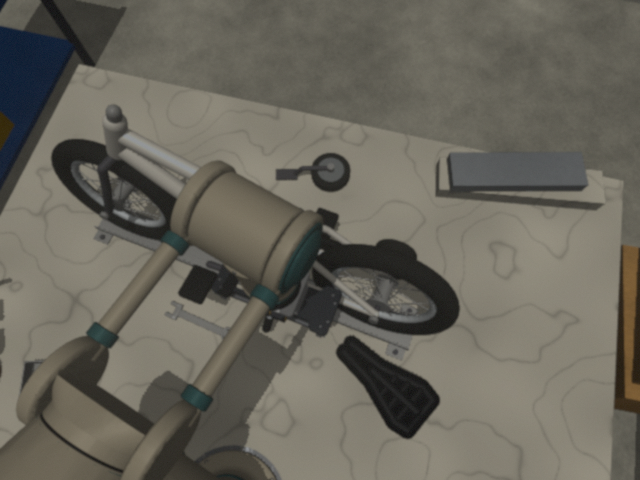

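>>> {"method": "move_arm", "body": {"steps": [{"delta_pos": [0, 0, -3], "roll": 7, "gripper": 9.4}, {"delta_pos": [0, 0, -6], "roll": 14, "gripper": 9.4}, {"delta_pos": [0, 2, -9], "roll": 21, "gripper": 9.4}, {"delta_pos": [0, 4.5, -11.5], "roll": 28, "gripper": 9.4}, {"delta_pos": [-1, 8, -11.5], "roll": 35, "gripper": 9.4}]}}

```text
time_s: 5.52
tool_pos: [0.3816, 0.0348, 0.4224]
tcp_rot: [0.004, 0.356, 0.935, 0.001]
ft_force: [-0.1, -0.4, -0.0]
opening: 0.322
```

```bash
cat > t.py <<'E'
import sys
from h import *
p=json.load(open("pose.json")); s=get_state(); print(np.round(s["joint_positions"],2))
a=p[2]-.03+np.pi
togo([float(v) for v in sys.argv[1:4]],np.array([np.cos(a),np.sin(a),0]),s)
E
python3 t.py .544 .127 .42
```

```text
[-0.09 -0.08  1.45 -0.    1.76 -0.93]
t 5.52 delta [-6.   17.68  0.35] roll 57.7 pos [0.382 0.035 0.422] F [-0.1 -0.4 -0. ] open 0.322
```

>>> {"method": "move_arm", "body": {"steps": [{"delta_pos": [-1.2, 3.5, 0], "roll": 7, "gripper": 9.4}, {"delta_pos": [-2.4, 7, 0], "roll": 14, "gripper": 9.4}, {"delta_pos": [-3.6, 10.5, 0], "roll": 21, "gripper": 9.4}, {"delta_pos": [-4.8, 14, 0], "roll": 28, "gripper": 9.4}, {"delta_pos": [-5.8, 17, 0], "roll": 35, "gripper": 9.4}]}}

```text
time_s: 5.93
tool_pos: [0.5381, 0.1261, 0.4166]
tcp_rot: [-0.001, 0.619, 0.785, -0.0]
ft_force: [0.2, 0.3, -0.3]
opening: 0.678
```

```bash
python3 t.py .544 .127 .42
```

```text
[ 0.1   0.2   1.16  0.    1.78 -0.13]
t 5.93 delta [-0.05  0.59 -0.34] roll 22.9 pos [0.538 0.126 0.417] F [ 0.2  0.3 -0.3] open 0.678
```

>>> {"method": "move_arm", "body": {"steps": [{"delta_pos": [0, 0.4, 0], "roll": 7, "gripper": 9.4}, {"delta_pos": [0, 0.4, 0], "roll": 14, "gripper": 9.4}, {"delta_pos": [0, 0.4, 0], "roll": 21, "gripper": 9.4}, {"delta_pos": [0, 0.4, 0], "roll": 22.9, "gripper": 9.4}, {"delta_pos": [0, 0.4, 0], "roll": 22.9, "gripper": 9.4}]}}

```text
time_s: 6.35
tool_pos: [0.5404, 0.1257, 0.4169]
tcp_rot: [-0.001, 0.761, 0.649, -0.001]
ft_force: [0.1, 0.0, 0.7]
opening: 0.99
```

```bash
python3 t.py .544 .127 .327
python3 - <<'E'
from h import *
p=json.load(open("pose.json"))
s=get_state(); im=vision.capture("wrist")
for y in np.linspace(-.11,.17,15):
    a,b=wproj(s,b2w(TT+[0,y*.9613,y*.2756],p)); cv2.circle(im,(int(a),int(b)),2,(0,0,255),-1)
cv2.imwrite("pics/wrist7.png",im)
E
```

```text
[0.1  0.2  1.16 0.   1.78 0.26]
t 6.35 delta [0.19 0.36 8.99] roll 0.2 pos [0.54  0.126 0.417] F [0.1 0.  0.7] open 0.99
```

View pics/wrist7.png

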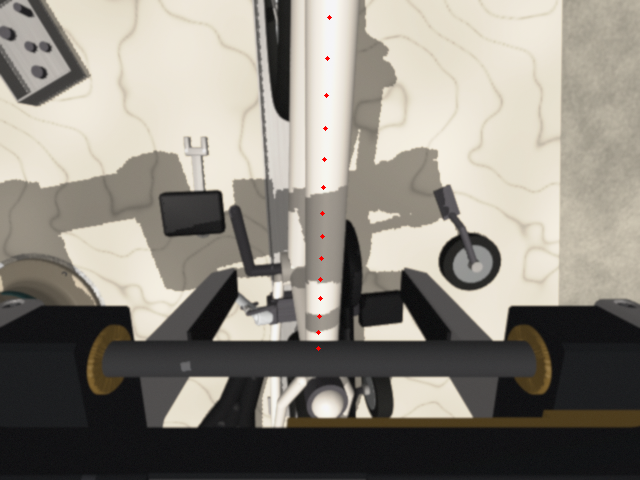

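>>> {"method": "move_arm", "body": {"steps": [{"delta_pos": [0.2, 0.5, 3], "roll": 0, "gripper": 9.4}, {"delta_pos": [0.2, 0.5, 6], "roll": 0, "gripper": 9.4}, {"delta_pos": [0.2, 0.5, 8], "roll": 0, "gripper": 9.4}, {"delta_pos": [0.2, 0.5, 9], "roll": 0, "gripper": 9.4}, {"delta_pos": [0.2, 0.5, 9], "roll": 0, "gripper": 9.4}]}}

```text
time_s: 6.82
tool_pos: [0.5442, 0.1264, 0.3256]
tcp_rot: [-0.002, 0.761, 0.649, -0.002]
ft_force: [0.1, -0.1, -0.6]
opening: 1.003
```

```bash
python3 t.py .544 .127 .327
python3 - <<'E'
from h import *
s=get_state(); im=vision.capture("wrist")
cv2.imwrite("pics/wrist8.png",im)
E
```

```text
[0.1  0.22 1.36 0.   1.58 0.26]
t 6.82 delta [ 0.06 -0.03 -0.14] roll 0.3 pos [0.544 0.126 0.326] F [ 0.1 -0.1 -0.6] open 1.003
```

View pics/wrist8.png

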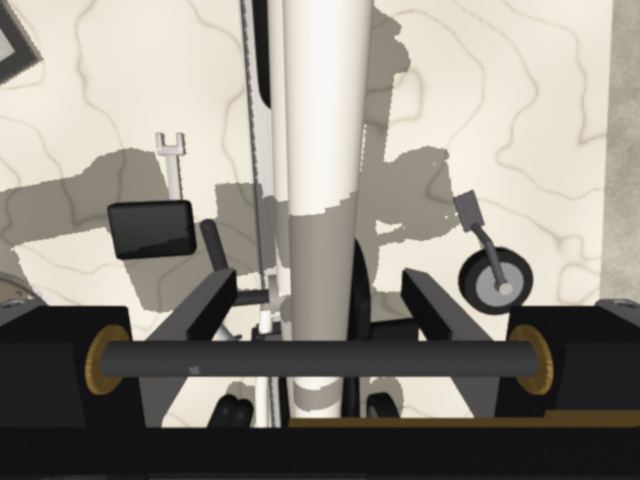

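>>> {"method": "move_arm", "body": {"steps": [{"delta_pos": [0, 0, 0], "roll": 0, "gripper": 0}, {"delta_pos": [0, 0, 0], "roll": 0, "gripper": 0}, {"delta_pos": [0, 0, 0], "roll": 0, "gripper": 0}, {"delta_pos": [0, 0, 0], "roll": 0, "gripper": 0}, {"delta_pos": [0, 0, 0], "roll": 0, "gripper": 0}], "squeeze": 30}}

```text
time_s: 7.28
tool_pos: [0.5458, 0.1265, 0.3291]
tcp_rot: [0.0, 0.761, 0.649, 0.001]
ft_force: [0.4, -0.5, 0.5]
opening: 0.684
```

>>> {"method": "move_arm", "body": {"steps": [{"delta_pos": [0, 0, 0], "roll": 0, "gripper": 0}, {"delta_pos": [0, 0, 0], "roll": 0, "gripper": 0}, {"delta_pos": [0, 0, 0], "roll": 0, "gripper": 0}, {"delta_pos": [0, 0, 0], "roll": 0, "gripper": 0}, {"delta_pos": [0, 0, 0], "roll": 0, "gripper": 0}]}}

```text
time_s: 7.7
tool_pos: [0.5451, 0.1266, 0.3282]
tcp_rot: [-0.0, 0.761, 0.649, -0.0]
ft_force: [-7.8, 0.2, 3.9]
opening: 0.326
```

Run:
```python
from h import *
p=json.load(open("pose.json"))
s=get_state()
# target: displacement from leaned to upright of tube point
d=b2w(TT,p,0)-b2w(TT,p,.18); print(d)
togo(np.array(s["tool_pos"])+d)
for l in (.12,.06): togo(np.array(s["tool_pos"])+b2w(TT,p,l)-b2w(TT,p,.18))
print("grasp vs tube",b2w(TT,p,.18))
```

```text
[-0.05731633  0.00766477  0.00521849]
t 7.7 delta [-0.15 -5.78 -0.51] roll None pos [0.545 0.127 0.328] F [-7.8  0.2  3.9] open 0.326
t 7.7 delta [-0.05 -1.92 -0.29] roll None pos [0.545 0.127 0.328] F [-7.8  0.2  3.9] open 0.326
t 7.7 delta [-0.1  -3.85 -0.46] roll None pos [0.545 0.127 0.328] F [-7.8  0.2  3.9] open 0.326
grasp vs tube [0.5438628  0.12740413 0.32078151]
```

>>> {"method": "move_arm", "body": {"steps": [{"delta_pos": [0, 0, 0], "roll": 0, "gripper": 0}, {"delta_pos": [0, 0, 0], "roll": 0, "gripper": 0}, {"delta_pos": [0, 0, 0], "roll": 0, "gripper": 0}]}}

```text
time_s: 7.95
tool_pos: [0.5446, 0.1267, 0.3282]
tcp_rot: [-0.001, 0.761, 0.649, -0.001]
ft_force: [-3.4, 0.1, 0.9]
opening: 0.313
```

```bash
python3 t.py .545 .127 .328
```

```text
[0.1  0.21 1.35 0.   1.58 0.26]
t 7.95 delta [0.04 0.03 0.02] roll 0.2 pos [0.545 0.127 0.328] F [-3.4  0.1  0.9] open 0.313
```

>>> {"method": "move_arm", "body": {"steps": [{"delta_pos": [0, -0.5, -0.08], "roll": 0, "gripper": 0}, {"delta_pos": [0, -1.1, -0.16], "roll": 0, "gripper": 0}, {"delta_pos": [-0.05, -1.7, -0.25], "roll": 0, "gripper": 0}, {"delta_pos": [-0.07, -2.3, -0.32], "roll": 0, "gripper": 0}, {"delta_pos": [-0.08, -2.9, -0.38], "roll": 0, "gripper": 0}]}}

```text
time_s: 8.37
tool_pos: [0.5195, 0.1299, 0.3327]
tcp_rot: [0.003, 0.761, 0.649, 0.003]
ft_force: [5.1, -0.6, 0.9]
opening: 0.314
```

>>> {"method": "move_arm", "body": {"steps": [{"delta_pos": [0, -0.6, -0.04], "roll": 0, "gripper": 0}, {"delta_pos": [-0.03, -1.2, -0.07], "roll": 0, "gripper": 0}, {"delta_pos": [-0.05, -1.8, -0.1], "roll": 0, "gripper": 0}, {"delta_pos": [-0.06, -2.4, -0.12], "roll": 0, "gripper": 0}, {"delta_pos": [-0.07, -2.9, -0.13], "roll": 0, "gripper": 0}]}}

```text
time_s: 8.78
tool_pos: [0.4873, 0.1342, 0.3341]
tcp_rot: [0.0, 0.761, 0.649, 0.0]
ft_force: [2.2, -0.9, 0.5]
opening: 0.313
```

>>> {"method": "move_arm", "body": {"steps": [{"delta_pos": [0, 0, 0], "roll": 0, "gripper": 0}, {"delta_pos": [0, 0, 0], "roll": 0, "gripper": 0}, {"delta_pos": [0, 0, 0], "roll": 0, "gripper": 0}, {"delta_pos": [0, 0, 0], "roll": 0, "gripper": 0}, {"delta_pos": [0, 0, 0], "roll": 0, "gripper": 0}]}}

```text
time_s: 9.2
tool_pos: [0.4873, 0.1343, 0.3341]
tcp_rot: [-0.0, 0.761, 0.649, -0.0]
ft_force: [1.9, -0.6, 6.2]
opening: 0.315
```

Run:
```python
from h import *
p=json.load(open("pose.json"))
s=get_state(); togo(b2w(TT,p,0)+[0,0,.006],None,s)
for n in("scene","side","wrist"):
    im=vision.capture(n)
    for l,c in((0,(0,0,255)),):
      for y0 in (-.26,.34):
        for a in np.linspace(0,6.28,40):
            X=b2w([0,y0+.152*np.cos(a),.152+.152*np.sin(a)],p,l)
            if n!="wrist":
                u=proj(n,X); cv2.circle(im,(int(u[0]),int(u[1])),1,c,-1)
      if n!="wrist":
        for r in np.linspace(0,.147,8):
            u=proj(n,b2w(leg(1.7,r),p,l)); cv2.circle(im,(int(u[0]),int(u[1])),1,(0,255,0),-1)
    cv2.imwrite(f"pics/{n}9.png",im)
    for t in("top_tube","stand_leg","stand_pivot"):
        print(n,t,[(np.round(r["centre"],1),round(r["confidence"],2)) for r in finder.place_of(n,t)[:1]], n!="wrist" and proj(n,{"top_tube":b2w(TT,p,0),"stand_pivot":b2w(PIV,p,0),"stand_leg":b2w(leg(1.7,.1),p,0)}[t]))
print(get_state()["ft_force"],get_state()["opening"])
```

```text
t 9.2 delta [ 0.07 -0.09  0.21] roll None pos [0.487 0.134 0.334] F [ 1.9 -0.6  6.2] open 0.315
scene top_tube [(array([236. , 162.6]), 0.69)] [234.32036038 167.39112537]
scene stand_leg [(array([245.8, 269.7]), 0.6)] [243.60183336 270.55353427]
scene stand_pivot [(array([257. , 246.9]), 0.76)] [256.6273928  251.45131318]
side top_tube [(array([209.4, 216.5]), 0.87)] [206.05582525 214.16019733]
side stand_leg [(array([266.9, 324.1]), 0.63)] [266.2359523 322.2366245]
side stand_pivot [(array([274.1, 292.5]), 0.67)] [273.43006135 293.47604399]
wrist top_tube [(array([319.9, 301.7]), 0.78)] False
wrist stand_leg [] False
wrist stand_pivot [(array([279.5, 347.7]), 0.97)] False
[ 0.42139431 -1.09366129  6.33130615] 0.3135013497282816
```

View pics/scene9.png

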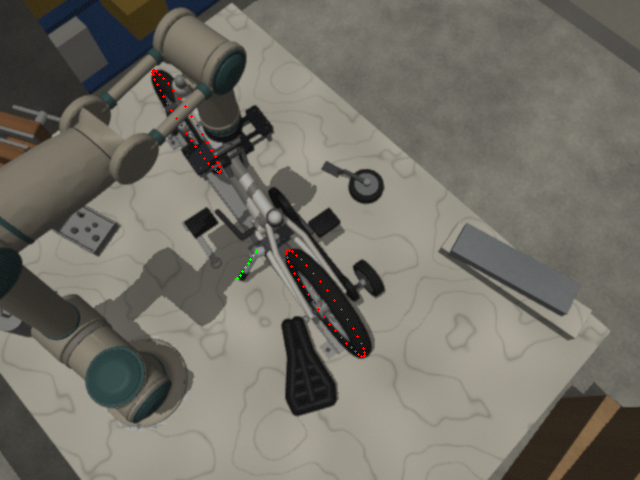

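View pics/side9.png

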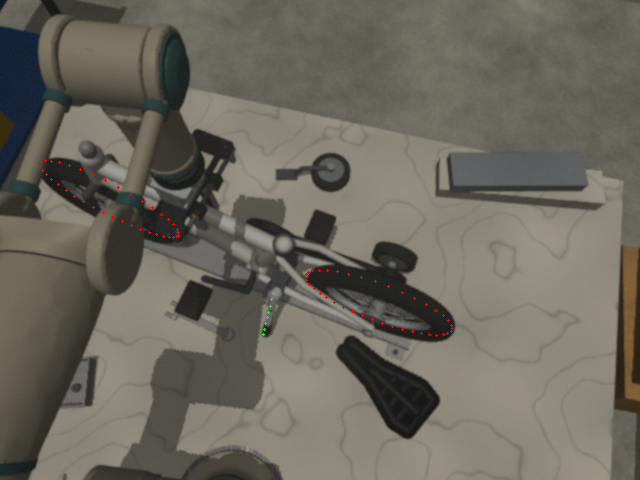

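View pics/wrist9.png

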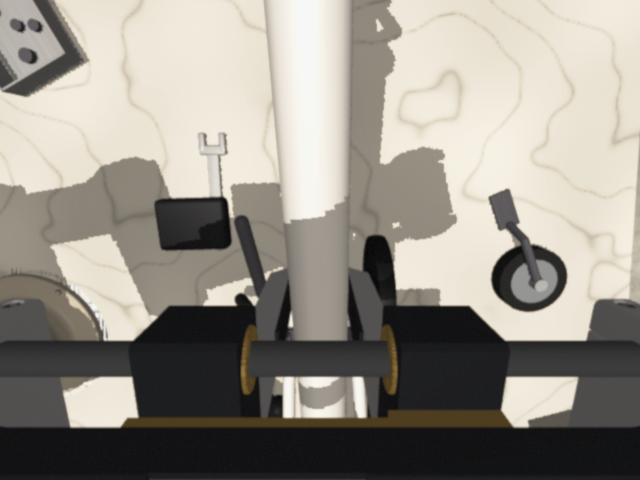

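Run:
```python
from h import *
s=get_state(); print(s["time_s"],np.round(s["tool_pos"],4),np.abs(s["dq"]).max(),s["opening"],s["ft_force"])
print(bot.close_job())
```

```text
9.8 [0.4873 0.1342 0.3341] 0.002408575269865726 0.3135013497282816 [ 0.42139431 -1.09366129  6.33130615]
the job is handed in; nothing more can be done
None
```

I pushed the kickstand down with the closed fingers until it snapped over centre. I then gripped the top tube at its origin with 30 N, brought the frame upright and handed the job in at 9.8 s, still holding it.

My last checks:
- **Grip:** the jaws stood at 29.5 mm on the 30 mm tube, and the arm was at rest.
- **Lean:** about 0.00 to 0.02 rad. The TCP position gives about 0.003 rad; the finder's top-tube points give about 0.008 rad (side camera) and 0.024 rad (scene camera). They differ slightly, but all are inside the 0.06 rad limit.
- **Kickstand:** the leg lies where the model puts it at 1.70 rad, to about 2 pixels in both outside cameras.
- **Parts and tools:** I saw no shift of the trainer or saddle in the pictures, and nothing touched the spanner. I did not measure any of their displacements.
- **Force:** about 6 N upward remained on the wrist at the end, well below the limits.

The hand-in gave no verdict.

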